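# Dial open the heater-socket lockbox on the pipe fitter's bench

## Task

Get the lockbox open: by its finger knob, turn the dial clockwise (seen from above) at least two full turns and stop with the knob at the red mark; then turn it counter-clockwise past the green mark once and stop at the green mark the second time; then turn it slowly and gently clockwise again until the lock drops in and you feel the dial stop dead, without forcing it so that it slips on its spindle. Then slide the hatch cover fully open, away from its closed end, let go, and leave the loose fittings around the box alone.

Things in the scene. Friction and masses are not known exactly. Their poses are not given: they have to be found in the camera images.
- lockbox: Blue steel lockbox bolted to the bench, 200 mm (its x) by 300 mm (its y) by 85 mm high; origin at the centre of its underside, z up. The dial is on its top in the -y half, the hatch in the +y half. All offsets below are in this box's frame.
- dial_axis (a point): On the dial's upright axis, at mid height of its finger knob (114 mm above the bench; box frame x 0, y -75 mm). The dial: aluminium disc, radius 47 mm, top 95 mm above the bench (hub cap, radius 12 mm: 99 mm), on a white ring plate of radius 64 mm. Turns without end or detents; its reading is the direction from the axis to the knob.
- dial_knob (a point): Centre of the dial's finger knob: black upright cylinder, 18 mm diameter, 32 mm tall (98 to 130 mm above the bench), orange dot on top, 34 mm from the axis. It spins freely on its pin, so the hand can crank it round without turning; the pin may shift +-5 mm radially in a slot. Cranking takes 1 to 2 N, and 2 to 5 N while it drags inner wheels; mean 0.2 m/s at most.
- red_mark (a point): Red mark, 17 x 8 mm, flat on the ring plate 55.5 mm from the dial axis: the first stop. The direction from the axis to the knob must match the direction to the mark within about 0.12 rad. The clockwise turns gather both inner wheels and leave the first one set here.
- green_mark (a point): Green mark, same size and radius: the second stop, same tolerance, about 1.35 turns counter-clockwise from the red stop; this sets the second inner wheel. Going well beyond a mark and coming back spoils the setting: start over with the clockwise turns.
- dial_slip (a joint): Slip of the dial on its spindle, rad, 0 at the start: a clutch that slips at about 12 N at the knob; over 0.15 rad (5 mm at the knob) counts as forced. The last stop has no mark and differs from lock to lock: the lock drops in, and the dial stops dead, 1.2 to 3.9 rad clockwise of the green stop. Until then 1 to 3 N; turn there below 1 rad/s (35 mm/s at the knob), halt at 6 to 8 N.
- cover_knob (a point): Centre of the black upright knob, 22 mm in diameter and 30 mm tall (90 to 120 mm above the bench), in the middle of the aluminium hatch cover (100 x 121 x 5 mm, top 90 mm above the bench).
- cover (a joint): Travel of the hatch cover, m: 0 closed, 0.09 fully open. It slides along the box's +x (away from the robot at yaw 0) with about 2.5 N of friction and stays where it is left; locked, it stops dead after about 2 mm.
- elbow: Loose white pipe elbow lying on the bench, legs 45 mm, 38 mm high: bystander, leave alone. Origin at its corner, underside.
- tee: Loose beige pipe tee lying on the bench, 80 mm long, 32 mm high: bystander, leave alone. Origin under its middle.
- coupling: Loose beige pipe coupling standing on the bench, 42 mm in diameter, 42 mm tall: bystander, leave alone. Origin at the centre of its underside.

How it is judged:
At the end, for the whole second after the job is handed in: The hatch cover stands open by more than 80 mm of its 90 mm travel, at rest and released (value of joint cover above 0.08 m and velocity of joint cover between -0.01 and 0.01 m/s); the robot touches nothing.
It fails at once if the dial was forced: it slipped on its spindle by more than 0.15 rad (value of joint dial_slip above 0.15 rad or value of joint dial_slip below -0.15 rad).
It fails at once if a loose fitting was moved by more than 30 mm (distance of any of elbow, tee, coupling from where it was at the start of the episode above 0.03 m).
It also fails if it takes over 72 s, if anything falls off the work surface, if the arm or the gripper's body presses on something with over 40 N, if the wrist force passes 120 N, or if a joint passes its speed limit or range.

## Robot

A 6-joint arm with a two-finger parallel gripper is mounted at the origin on the work surface. World frame = base frame: x ahead of the robot, y to its left, z up, the work surface at z = 0. Lengths are in m, angles in rad, forces in N, time in s.
With the tool pointing down it reaches from about 0.425 to 0.925 m from the base axis. Payload 12.5 kg.
Tool frame: the origin (TCP) lies midway between the tips of the shut fingers; the grasp point (between the pads) lies 19 mm behind it; z points along the fingers, y is the direction in which the jaws open and shut (so a half turn about z gives the same grasp; the last joint's range is limited). The gripper opens to 85 mm and grips with 20 to 120 N. Pads are 22 mm wide; open, the fingers measure 114 mm over their backs; the gripper's body (76 mm by 85 mm) begins 54 mm behind the grasp point. The pads swing forward as they close: fully open they stand 13 mm farther back than shut.
Start: joints at [1.094, 0.491, 1.559, -0, 1.092, -0.106], TCP at [0.226, 0.583, 0.231] pointing down, gripper open.
Joint ranges: [-3.1, 3.1], [-0.84, 2.19], [0.05, 2.79], [-1.13, 4.28], [0.06, 2.93], [-2.69, 2.69]. Speed limits (rad/s): [2.22, 2.22, 2.79, 3.14, 3.14, 3.14].

## Interface

Orientations are given as a unit quaternion [x, y, z, w].
In Python, from station import robot gives the robot as it stands.
- The arm moves only by the tool send_rows, never from a script. Its argument "targets" is a list of rows, each a list of 7 numbers: the gripper command: -1 is fully open, 1 is shut, values between are in proportion, then the shift along the tool's x, y, z in mm, then the turn, a rotation vector about the tool's x, y, z in rad. In form: [[jaw, tx, ty, tz, wx, wy, wz], ...]. A call has 1 to 10 rows; each row is the pose to reach, as a shift and turn from the pose commanded when the call began, along the tool's axes at that moment; what a row does not reach only later rows make up. A row lasts 1/8 s, in which the tool goes at most 62.5 mm and 10.7 degrees, less where a joint would pass 70% of its speed; a pose out of reach is approached as far as the arm can. A call with a gripper value outside its range is refused whole. The fingers move at their own pace and stop on an object; "force" is the grip in N (left out, the last holds). Time passes only in rows, so rows that repeat a pose let the fingers close. It gives the time, the measured TCP pose, the force and the opening at its end, in the units of the state.
- robot.sense(): the state, without advancing time (a new reading comes with each control period).
- robot.get_image(name): name is "scene" or "side" or "wrist"; returns the picture (400x640x3 uint8, red, green, blue); there is no depth.
- robot.camera_params(name): a dict with "fov_y" (degrees; the focal length in pixels is half the picture's height over the tangent of half this angle, whatever the lens; pixels are square), "cx", "cy" (the principal point, pixels), "rvec" (rotation vector, rad) and "tvec" (3), from world to camera coordinates, as OpenCV has them. Camera axes: x right, y down, z forward; pixel columns grow to the right and rows downward; lengths in m; the calibration is good to about 2 mm. A picture is of the moment at which its call begins: read the wrist's pose just before it. camera_params takes no time and is no camera call; for the wrist camera it gives the pose at the moment of the call.
- robot.job_done(): hands the job in, once; it reports no verdict.
The state is a dict: "time": time; "joints": joint angles; "dq": joint speeds; "joint_efforts": joint torques, N m; "position": TCP position; "orientation": TCP orientation; "force": force on the tool from outside, world axes, zero at the start; "moment": the same for the moment, N m; "opening": finger opening in m.
Only numpy, scipy, OpenCV 4.12 (cv2) and the standard library are available. Lean on these libraries where they do the work, as an engineer would, in place of code of your own. Each camera call takes 0.05 s, during which the arm holds its last target. There are 200 camera calls.

## Working session

There is one attempt and no reset: what is moved stays moved. The work goes in short steps, Python scripts to look and compute and a tool call to move; the robot and the scene stay as the last step left them, time stands still between calls to the robot, and variables do not carry over. Pictures are saved under pics/ and viewed, about 8 in all and at most 12, crops included, and the job is handed in when it is done.

Besides the shell and the picture viewer there is one more tool, called after "Request:" as a command line: name --pt "numbers of a row" for each row, then --argument value for the rest. send_rows: Moves the arm, as the interface text tells. Its arguments: {"type":"object","properties":{"targets":{"type":"array"},"force":{"type":"number"}},"required":["targets"]}

```bash
mkdir -p pics; ls; python3 - <<'E'
from station import robot
import cv2
s=robot.sense();print(s)
for n in("scene","side","wrist"):
    im=robot.get_image(n);cv2.imwrite(f"pics/{n}0.png",im[:,:,::-1]);print(n,robot.camera_params(n))
E
```

```text
pics
{'time': 0.0, 'joints': array([ 1.09437278e+00,  4.91557163e-01,  1.55946700e+00, -4.81593924e-06,
        1.09170569e+00, -1.05585248e-01]), 'dq': array([-5.96049143e-04,  1.12693612e-03, -1.32139949e-03,  7.15145886e-05,
       -2.00861271e-03,  6.08344985e-04]), 'joint_efforts': array([ 2.59349754e-04, -6.18441153e+01, -2.61596131e+01, -9.76175215e-06,
        4.05192812e-03, -5.40924054e-05]), 'position': array([0.22636064, 0.58231555, 0.23072319]), 'orientation': array([ 1.84357395e-01,  9.82859109e-01, -5.45306581e-04, -1.61093121e-04]), 'force': array([ 0.41289612, -0.31863568, -0.72698865]), 'moment': array([-0.01285294, -0.00359447, -0.01903555]), 'opening': 0.08567528949167032}
scene {'fov_y': 47.593674733206186, 'cx': 314.3514557221692, 'cy': 194.82054618623633, 'rvec': array([ 2.1726616 ,  1.11653627, -0.42489779]), 'tvec': array([-0.32007749, -0.2588145 ,  1.46041919])}
side {'fov_y': 56.93950395294321, 'cx': 320.28936698765835, 'cy': 195.1437424321416, 'rvec': array([ 2.20964984, -0.49937321,  0.2315919 ]), 'tvec': array([-0.49205851,  0.24355643,  0.60765342])}
wrist {'fov_y': 59.68324783771342, 'cx': 321.2391060674547, 'cy': 204.05452612676243, 'rvec': array([-2.37134603, -1.62163351, -0.25353568]), 'tvec': array([-0.62428413, -0.03982043,  0.37908518])}
```

View pics/scene0.png

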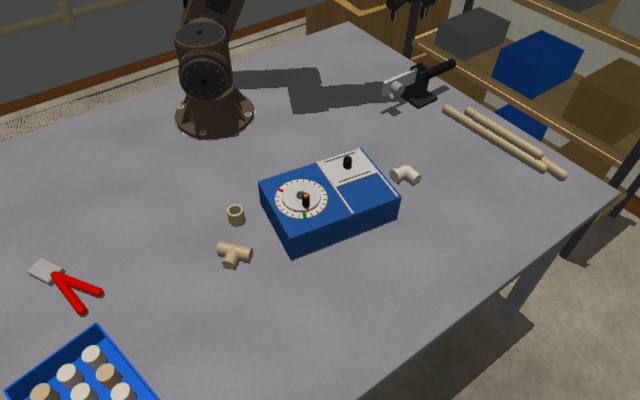

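View pics/side0.png

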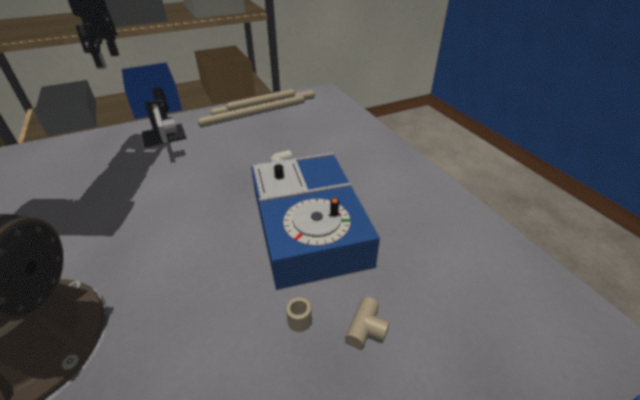

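The scene view shows the dial around (301,197), red mark (281,189), green mark (305,215), dial knob (305,197) and cover knob (348,161). In the side view, red is at (298,236), green (346,220), dial knob (335,207) and cover knob (279,172).

```bash
cat > h.py <<'E'
import numpy as np,cv2
def ray(P,uv,z):
    f=200/np.tan(np.radians(P['fov_y'])/2)
    R=cv2.Rodrigues(P['rvec'])[0];c=-R.T@P['tvec']
    d=R.T@np.array([(uv[0]-P['cx'])/f,(uv[1]-P['cy'])/f,1])
    return (c+d*(z-c[2])/d[2])[:2]
def blobs(im,roi):
    h=cv2.cvtColor(im,cv2.COLOR_RGB2HSV).astype(int);H,S,V=h[...,0],h[...,1],h[...,2]
    m={'red':((H<5)|(H>172))&(S>150)&(V>80),'green':(H>45)&(H<80)&(S>120),'orange':(H>=5)&(H<18)&(S>180)&(V>120),
       'white':(S<60)&(V>150),'black':(V<45),'blue':(H>100)&(H<125)&(S>130)}
    x0,y0,x1,y1=roi;out={}
    for k,q in m.items():
        b=np.zeros(q.shape,np.uint8);b[y0:y1,x0:x1]=q[y0:y1,x0:x1]
        n,l,st,ce=cv2.connectedComponentsWithStats(b)
        o=sorted([(int(st[i,4]),ce[i].round(1).tolist(),st[i,:4].tolist()) for i in range(1,n)],reverse=True)[:3]
        out[k]=o
    return out
E
python3 - <<'E'
from station import robot
from h import *
for n,roi in(("scene",(255,145,405,262)),("side",(245,150,382,285))):
    im=cv2.imread(f"pics/{n}0.png")[:,:,::-1].copy();P=robot.camera_params(n)
    b=blobs(im,roi);print(n)
    for k in b:
        z={'red':.087,'green':.087,'orange':.13,'white':.09,'black':.114,'blue':.085}[k]
        for a,c,bb in b[k]: print(k,a,c,bb,ray(P,c,z).round(4))
E
```

```text
scene
red 13 [280.5, 189.6] [278, 188, 6, 4] [ 0.4724 -0.0498]
red 5 [306.6, 207.8] [306, 207, 2, 3] [ 0.5582 -0.0315]
green 17 [304.1, 214.6] [303, 212, 4, 6] [ 0.5721 -0.0484]
orange 13 [305.5, 195.2] [304, 194, 4, 4] [ 0.5558 -0.0327]
white 1261 [300.3, 197.4] [275, 179, 52, 39] [ 0.5243 -0.0262]
white 1247 [347.7, 169.4] [316, 147, 82, 66] [0.5147 0.1282]
white 81 [399.7, 170.0] [392, 165, 13, 11] [0.5937 0.2359]
black 79 [347.0, 162.4] [344, 157, 7, 12] [0.5123 0.126 ]
black 61 [305.3, 201.5] [302, 196, 7, 12] [ 0.5598 -0.0361]
blue 6465 [329.2, 210.1] [258, 149, 143, 111] [0.5938 0.0092]
side
red 15 [298.1, 236.1] [296, 234, 6, 6] [ 0.476  -0.0507]
orange 12 [334.2, 200.9] [332, 200, 5, 3] [ 0.5569 -0.0354]
white 1270 [279.6, 176.9] [255, 150, 52, 48] [0.5083 0.1314]
white 1258 [309.6, 218.0] [284, 200, 56, 38] [ 0.5135 -0.0184]
white 328 [325.9, 235.7] [299, 222, 50, 22] [ 0.521  -0.0744]
black 80 [278.4, 171.5] [275, 166, 8, 12] [0.5029 0.1193]
black 72 [333.9, 209.2] [331, 204, 7, 12] [ 0.5543 -0.0399]
blue 5901 [318.0, 242.0] [259, 187, 120, 98] [ 0.5033 -0.0781]
blue 1028 [321.7, 171.8] [299, 157, 48, 31] [0.6029 0.115 ]
blue 12 [256.5, 192.0] [255, 187, 4, 10] [0.4476 0.1086]
```

View pics/wrist0.png

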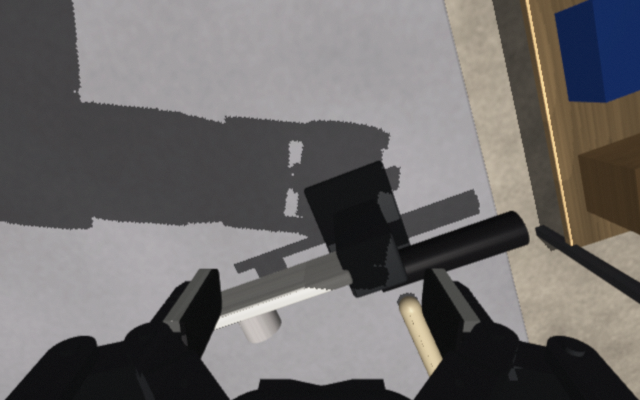

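```bash
cat >> h.py <<'E'
from scipy.spatial.transform import Rotation as Ro
def state(robot):
    s=robot.sense();R=Ro.from_quat(s['orientation']).as_matrix()
    print('t',round(s['time'],2),'p',s['position'].round(4),'tx',R[:,0].round(3),'ty',R[:,1].round(3),'F',s['force'].round(2),'op',round(s['opening'],4),'q',s['joints'].round(2));return s,R
E
python3 - <<'E'
from station import robot
from h import *
s,R=state(robot);P=robot.camera_params('wrist');Rc=cv2.Rodrigues(P['rvec'])[0]
c=-Rc.T@P['tvec'];print('cam in tool',R.T@(c-s['position']),'axes',(Rc@R).round(2))
g=np.array([.50,.0,.33]);print('shift tool mm',R.T@(g-s['position'])*1e3)
E
```

```text
t 0.15 p [0.2264 0.5824 0.2309] tx [-0.932  0.362  0.   ] ty [ 0.362  0.932 -0.001] F [0.05 0.82 0.73] op 0.0854 q [ 1.09  0.49  1.56 -0.    1.09 -0.11]
cam in tool [ 0.07799868 -0.00022378 -0.1414775 ] axes [[-0.    1.    0.  ]
 [-0.95 -0.   -0.31]
 [-0.31 -0.    0.95]]
shift tool mm [-466.03139718 -443.7588461   -98.7986697 ]
```

Request:
send_rows --pt "-1 0 0 -60 0 0 0" --pt "-1 -45 -43 -70 0 0 0" --pt "-1 -90 -86 -70 0 0 -0.1" --pt "-1 -135 -128 -70 0 0 -0.15" --pt "-1 -180 -171 -70 0 0 -0.2" --pt "-1 -225 -214 -70 0 0 -0.25" --pt "-1 -270 -257 -70 0 0 -0.3" --pt "-1 -315 -300 -70 0 0 -0.37" --pt "-1 -360 -342 -70 0 0 -0.37" --pt "-1 -405 -385 -70 0 0 -0.37"

```text
time: 1.4
position: [0.4649, 0.075, 0.3014]
orientation: [0.0, 1.0, 0.0, 0.0]
force: [1.4, 0.4, 0.4]
opening: 0.0856
```

Request:
send_rows --pt "-0.4 -57 -25 0 0 0 0" --pt "-0.4 -57 -25 0 0 0 0" --pt "-0.4 -57 -25 0 0 0 0" --pt "-0.4 -57 -25 0 0 0 0"

```text
time: 1.9
position: [0.5206, 0.0526, 0.3015]
orientation: [-0.0, 1.0, 0.0, -0.0]
force: [-0.6, -0.7, 0.2]
opening: 0.0599
```

```bash
python3 - <<'E'
from station import robot
from h import *
s,R=state(robot);P=robot.camera_params('wrist');im=robot.get_image('wrist')
cv2.imwrite('pics/w1.png',im[:,:,::-1])
b=blobs(im,(0,0,640,400))
for k in b:
    z={'red':.087,'green':.087,'orange':.13,'white':.09,'black':.114,'blue':.085}[k]
    for a,c,bb in b[k]: print(k,a,c,bb,ray(P,c,z).round(4))
E
```

```text
t 1.9 p [0.5206 0.0526 0.3015] tx [-1. -0.  0.] ty [-0.  1.  0.] F [-0.57 -0.74  0.22] op 0.0599 q [-0.03  0.28  1.71  0.    1.16 -1.6 ]
red 125 [219.0, 126.5] [212, 118, 15, 18] [ 0.4756 -0.0503]
green 18 [225.7, 224.2] [223, 222, 7, 5] [ 0.5803 -0.0524]
orange 94 [231.2, 218.4] [226, 214, 11, 10] [ 0.5577 -0.034 ]
white 6896 [231.9, 167.0] [187, 112, 87, 120] [ 0.5161 -0.0398]
white 5988 [431.8, 162.2] [394, 107, 83, 169] [0.5112 0.1653]
white 1381 [519.3, 196.0] [495, 175, 45, 49] [0.5473 0.2612]
black 31508 [321.3, 356.9] [38, 260, 568, 140] [0.7339 0.0521]
black 463 [402.5, 161.5] [390, 150, 26, 24] [0.5059 0.1296]
black 265 [237.4, 209.7] [225, 199, 22, 27] [ 0.5544 -0.0315]
blue 16467 [257.8, 160.0] [174, 61, 176, 209] [ 0.5098 -0.0137]
blue 7316 [375.2, 238.1] [319, 196, 121, 86] [0.5977 0.1121]
blue 757 [455.4, 195.6] [428, 116, 54, 166] [0.5484 0.1956]
```

View pics/w1.png

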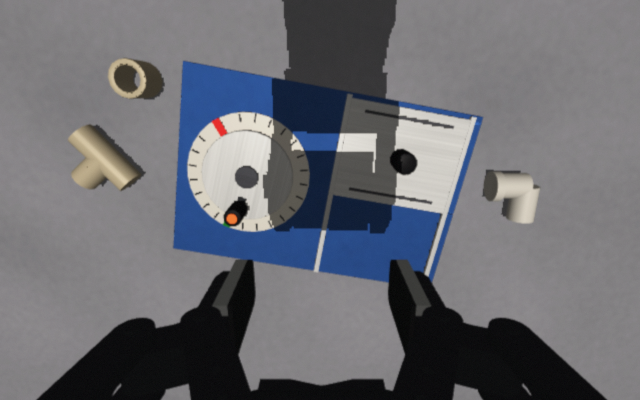

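```bash
python3 - <<'E'
from station import robot
from h import *
P=robot.camera_params('wrist')
im=cv2.imread('pics/w1.png')
# hub refine
g=cv2.cvtColor(im,cv2.COLOR_BGR2GRAY);m=(g[160:195,230:264]<110).astype(np.uint8);n,l,st,ce=cv2.connectedComponentsWithStats(m)
for i in range(1,n): print(st[i],ce[i]+[230,160])
hub=ray(P,(246.3,177),.099);print('hub',hub)
R=[ray(P,p,.086) for p in((187,173),(309.5,172),(248.5,111),(246,233))];print(np.array(R).round(4),(R[0]+R[1])/2,(R[2]+R[3])/2)
C=[ray(P,p,.085) for p in((183,61),(482,117),(174,248))];print('corners',np.array(C).round(4))
e=C[1]-C[0];print('yaw x-edge',np.degrees(np.arctan2(-e[0],e[1])),np.linalg.norm(e),np.linalg.norm(C[2]-C[0]))
S=robot.camera_params('scene');D=robot.camera_params('side')
print('covknob',ray(P,(403.5,161),.112))
for nm,c in(('red',[.4756,-.0503]),('redscene',[.4724,-.0498]),('redside',[.476,-.0507]),('green',[.5721,-.0484]),('knob',[.5577,-.034])):
    d=np.array(c)-hub;print(nm,np.linalg.norm(d),np.arctan2(d[1],d[0]))
E
```

```text
[  5   6  23  22 400] [246.1075 176.6725]
[33 15  1 13 13] [263. 181.]
hub [ 0.52473582 -0.02371758]
[[ 0.5235 -0.0883]
 [ 0.5225  0.0398]
 [ 0.4608 -0.02  ]
 [ 0.5913 -0.0311]] [ 0.52301983 -0.02425492] [ 0.52606311 -0.02554173]
corners [[ 0.4147 -0.0796]
 [ 0.4667  0.2126]
 [ 0.6099 -0.1136]]
yaw x-edge -10.079042605150446 0.2968607522019414 0.19811555963940106
covknob [0.50591908 0.13102904]
red 0.05586550113525038 -2.645686428026303
redscene 0.05847504653262718 -2.679252711504577
redside 0.055706655747396326 -2.635954103245117
green 0.05340961608560375 -0.48040051030491104
knob 0.03453064004078549 -0.30236286167674403
```

The wrist view shows the hub at (246,177), red mark (219,126), orange dot (231,218) with the green mark behind it, and the cover knob (403,161). From this the dial centre is about (0.525,-0.024), red is at -2.65 rad and the knob at -0.30 rad. The box yaw is -10°.

Request:
send_rows --pt "0.15 -18 -43 30 0 0 0" --pt "0.15 -37 -86.5 60 0 0 0" --pt "0.15 -37 -86.5 100 0 0 0" --pt "0.15 -37 -86.5 130 0 0 0" --pt "0.15 -37 -86.5 150 0 0 0" --pt "0.15 -37 -86.5 170 0 0 0" --pt "0.15 -37 -86.5 185 0 0 0" --pt "0.15 -37 -86.5 197 0 0 0" --pt "0.15 -37 -86.5 197 0 0 0" --pt "0.15 -37 -86.5 197 0 0 0"

```text
time: 3.2
position: [0.5586, -0.0346, 0.1048]
orientation: [0.0, 1.0, -0.0, 0.0]
force: [0.1, -0.4, -0.1]
opening: 0.0367
```

Request:
send_rows --force 40 --pt "0.6 0 0 0 0 0 0" --pt "1 0 0 0 0 0 0" --pt "1 0 0 0 0 0 0" --pt "1 0 0 0 0 0 0" --pt "1 0 0 0 0 0 0"

```text
time: 3.82
position: [0.5587, -0.0347, 0.1048]
orientation: [0.0, 1.0, -0.0, 0.001]
force: [0.3, -1.3, 6.4]
opening: 0.0161
```

```bash
python3 - <<'E'
from station import robot
from h import *
s,R=state(robot)
a0=np.arctan2(s['position'][1]+.024,s['position'][0]-.525);print(a0,np.hypot(s['position'][1]+.024,s['position'][0]-.525))
a=np.concatenate([robot.get_image(n)[150:270,a:a+160] for n,a in(('scene',230),('side',240))],1)
cv2.imwrite('pics/g1.png',cv2.resize(a[:,:,::-1],None,fx=2.5,fy=2.5))
for d in range(1,11):
    th=a0-.6*d;print([round(x,1) for x in(-34*(np.cos(th)-np.cos(a0)),34*(np.sin(th)-np.sin(a0)))])
E
```

```text
t 3.83 p [ 0.5587 -0.0347  0.1048] tx [-1.     0.001 -0.001] ty [ 0.001  1.    -0.   ] F [ 0.28 -1.25  6.41] op 0.0161 q [-0.18  0.56  1.85  0.    0.73 -1.75]
-0.30727182178009665 0.03534795094482828
[np.float64(11.5), np.float64(-16.5)]
[np.float64(30.2), np.float64(-23.6)]
[np.float64(49.8), np.float64(-18.9)]
[np.float64(63.3), np.float64(-4.0)]
[np.float64(65.9), np.float64(15.9)]
[np.float64(56.9), np.float64(33.8)]
[np.float64(39.3), np.float64(43.6)]
[np.float64(19.3), np.float64(41.7)]
[np.float64(3.9), np.float64(28.8)]
[np.float64(-1.6), np.float64(9.5)]
```

View pics/g1.png

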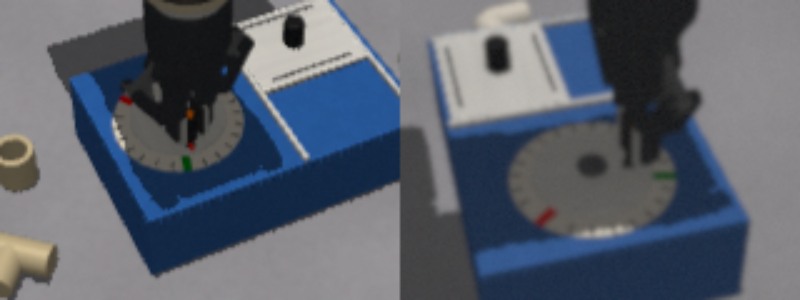

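The side and scene crops show both fingers closed on the knob, with green at about scene (305,215) and side (346,220).

```bash
cat >> h.py <<'E'
def arc(a0,ds,r=34):
    for d in ds:
        th=a0+d;print([1,round(-r*(np.cos(th)-np.cos(a0)),1),round(r*(np.sin(th)-np.sin(a0)),1),0,0,0,0],end=', ')
    print()
E
python3 - <<'E'
from station import robot
from h import *
arc(-.305,-np.arange(1,11)*2*np.pi/10)
arc(-.305,[-.5,-1,-1.5,-1.9,-2.2,-2.345,-2.345])
hub=np.array([.525,-.024])
for n,uv in(('scene',(304.6,215)),('side',(346,220))):
    p=ray(robot.camera_params(n),uv,.087);d=p-hub;print(n,p,np.hypot(*d),np.arctan2(d[1],d[0]))
E
```

```text
[1, np.float64(12.2), np.float64(-17.1), 0, 0, 0, 0], [1, np.float64(32.1), np.float64(-23.8), 0, 0, 0, 0], [1, np.float64(52.2), np.float64(-17.5), 0, 0, 0, 0], [1, np.float64(64.7), np.float64(-0.6), 0, 0, 0, 0], [1, np.float64(64.9), np.float64(20.4), 0, 0, 0, 0], [1, np.float64(52.7), np.float64(37.5), 0, 0, 0, 0], [1, np.float64(32.7), np.float64(44.2), 0, 0, 0, 0], [1, np.float64(12.7), np.float64(37.9), 0, 0, 0, 0], [1, np.float64(0.2), np.float64(21.0), 0, 0, 0, 0], [1, np.float64(-0.0), np.float64(0.0), 0, 0, 0, 0], 
[1, np.float64(8.9), np.float64(-14.3), 0, 0, 0, 0], [1, np.float64(23.5), np.float64(-22.6), 0, 0, 0, 0], [1, np.float64(40.3), np.float64(-22.9), 0, 0, 0, 0], [1, np.float64(52.6), np.float64(-17.2), 0, 0, 0, 0], [1, np.float64(59.8), np.float64(-10.0), 0, 0, 0, 0], [1, np.float64(62.4), np.float64(-5.8), 0, 0, 0, 0], [1, np.float64(62.4), np.float64(-5.8), 0, 0, 0, 0], 
scene [ 0.57379414 -0.04814079] 0.05443937749764474 -0.4594369173491005
side [ 0.57541007 -0.05070929] 0.05704876847104227 -0.4872339494491098
```

Request:
send_rows --pt "1 12.2 -17.1 0 0 0 0" --pt "1 32.1 -23.8 0 0 0 0" --pt "1 52.2 -17.5 0 0 0 0" --pt "1 64.7 -0.6 0 0 0 0" --pt "1 64.9 20.4 0 0 0 0"

```text
time: 4.55
position: [0.4931, -0.0139, 0.1048]
orientation: [0.001, 1.0, -0.0, 0.0]
force: [-1.3, -5.1, 5.2]
opening: 0.0165
```

```bash
python3 - <<'E'
from station import robot
from h import *
s,R=state(robot)
a=np.concatenate([robot.get_image(n)[150:270,a:a+160] for n,a in(('scene',230),('side',240))],1)
cv2.imwrite('pics/g2.png',cv2.resize(a[:,:,::-1],None,fx=2.5,fy=2.5))
E
```

```text
t 4.55 p [ 0.4931 -0.0139  0.1048] tx [-1.     0.002 -0.001] ty [ 0.002  1.    -0.   ] F [-1.29 -5.08  5.21] op 0.0165 q [-0.16  0.49  2.01 -0.    0.64 -1.73]
```

View pics/g2.png

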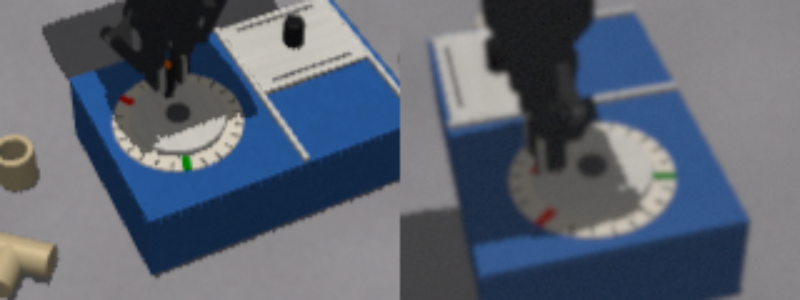

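The hand has carried the knob half a turn, and the force is small. Next I continue with full turns, using the same rows negated from this side.

Request:
send_rows --pt "1 -12.2 17.1 0 0 0 0" --pt "1 -32.1 23.8 0 0 0 0" --pt "1 -52.2 17.5 0 0 0 0" --pt "1 -64.7 0.6 0 0 0 0" --pt "1 -64.9 -20.4 0 0 0 0" --pt "1 -52.7 -37.5 0 0 0 0" --pt "1 -32.7 -44.2 0 0 0 0" --pt "1 -12.7 -37.9 0 0 0 0" --pt "1 -0.2 -21.0 0 0 0 0" --pt "1 0 0 0 0 0 0"

```text
time: 5.9
position: [0.4933, -0.0141, 0.1048]
orientation: [0.001, 1.0, -0.0, 0.001]
force: [-0.9, -6.3, 5.8]
opening: 0.0164
```

Request:
send_rows --pt "1 -12.2 17.1 0 0 0 0" --pt "1 -32.1 23.8 0 0 0 0" --pt "1 -52.2 17.5 0 0 0 0" --pt "1 -64.7 0.6 0 0 0 0" --pt "1 -64.9 -20.4 0 0 0 0" --pt "1 -52.7 -37.5 0 0 0 0" --pt "1 -32.7 -44.2 0 0 0 0" --pt "1 -12.7 -37.9 0 0 0 0" --pt "1 -0.2 -21.0 0 0 0 0" --pt "1 0 0 0 0 0 0"

```text
time: 7.15
position: [0.4933, -0.0141, 0.1048]
orientation: [0.001, 1.0, -0.0, 0.001]
force: [-0.6, -6.8, 5.2]
opening: 0.0165
```

```bash
python3 - <<'E'
from station import robot
from h import *
s,R=state(robot)
arc(-.305-np.pi,-np.array([.6,1.2,1.8,2.4,3.0,3.6,4.2,4.8,5.2,5.4865]))
arc(-2.65,np.arange(1,11)*.6); arc(-2.65+6,np.array([.6,1.1,1.6,2,2.3,2.463,2.463]))
E
```

```text
t 7.15 p [ 0.4933 -0.0141  0.1048] tx [-1.     0.001 -0.001] ty [ 0.001  1.    -0.001] F [-0.55 -6.79  5.18] op 0.0165 q [-0.16  0.49  2.01 -0.    0.64 -1.73]
[1, np.float64(-11.4), np.float64(16.5), 0, 0, 0, 0], [1, np.float64(-30.2), np.float64(23.7), 0, 0, 0, 0], [1, np.float64(-49.7), np.float64(19.1), 0, 0, 0, 0], [1, np.float64(-63.2), np.float64(4.2), 0, 0, 0, 0], [1, np.float64(-66.0), np.float64(-15.7), 0, 0, 0, 0], [1, np.float64(-57.0), np.float64(-33.7), 0, 0, 0, 0], [1, np.float64(-39.4), np.float64(-43.5), 0, 0, 0, 0], [1, np.float64(-19.4), np.float64(-41.6), 0, 0, 0, 0], [1, np.float64(-8.2), np.float64(-34.1), 0, 0, 0, 0], [1, np.float64(-2.5), np.float64(-26.3), 0, 0, 0, 0], 
[1, np.float64(-14.3), np.float64(-14.1), 0, 0, 0, 0], [1, np.float64(-34.1), np.float64(-17.7), 0, 0, 0, 0], [1, np.float64(-52.4), np.float64(-9.5), 0, 0, 0, 0], [1, np.float64(-62.9), np.float64(7.6), 0, 0, 0, 0], [1, np.float64(-61.9), np.float64(27.7), 0, 0, 0, 0], [1, np.float64(-49.8), np.float64(43.7), 0, 0, 0, 0], [1, np.float64(-30.7), np.float64(50.0), 0, 0, 0, 0], [1, np.float64(-11.4), np.float64(44.5), 0, 0, 0, 0], [1, np.float64(1.5), np.float64(29.0), 0, 0, 0, 0], [1, np.float64(3.3), np.float64(9.0), 0, 0, 0, 0], 
[1, np.float64(-9.8), np.float64(-17.6), 0, 0, 0, 0], [1, np.float64(-24.4), np.float64(-25.8), 0, 0, 0, 0], [1, np.float64(-41.3), np.float64(-26.0), 0, 0, 0, 0], [1, np.float64(-53.5), np.float64(-20.3), 0, 0, 0, 0], [1, np.float64(-60.7), np.float64(-13.1), 0, 0, 0, 0], [1, np.float64(-63.6), np.float64(-8.4), 0, 0, 0, 0], [1, np.float64(-63.6), np.float64(-8.4), 0, 0, 0, 0],
```

Request:
send_rows --pt "1 -11.4 16.5 0 0 0 0" --pt "1 -30.2 23.7 0 0 0 0" --pt "1 -49.7 19.1 0 0 0 0" --pt "1 -63.2 4.2 0 0 0 0" --pt "1 -66.0 -15.7 0 0 0 0" --pt "1 -57.0 -33.7 0 0 0 0" --pt "1 -39.4 -43.5 0 0 0 0" --pt "1 -19.4 -41.6 0 0 0 0" --pt "1 -8.2 -34.1 0 0 0 0" --pt "1 -2.5 -26.3 0 0 0 0"

```text
time: 8.4
position: [0.4965, -0.0403, 0.1048]
orientation: [0.0, 1.0, -0.0, 0.001]
force: [3.0, -5.1, 3.4]
opening: 0.0162
```

```bash
python3 - <<'E'
from station import robot
from h import *
s,R=state(robot)
d=s['position'][:2]-[.5255,-.0242];print(np.hypot(*d),np.arctan2(d[1],d[0]))
ims=[]
for n,roi in(("scene",(255,170,335,225)),("side",(270,190,360,250))):
    im=robot.get_image(n);P=robot.camera_params(n);b=blobs(im,roi)
    for k in('red','green','orange'):
        for a,c,bb in b[k]:
            p=ray(P,c,.13 if k=='orange' else .087);d=p-[.525,-.024];print(n,k,a,c,p.round(4),np.hypot(*d).round(4),np.arctan2(d[1],d[0]).round(3))
    x0,y0,x1,y1=roi;ims.append(cv2.resize(im[y0:y1,x0:x1,::-1],(400,300),interpolation=cv2.INTER_CUBIC))
cv2.imwrite('pics/red.png',np.concatenate(ims,1))
E
```

```text
t 8.4 p [ 0.4965 -0.0403  0.1048] tx [-1.     0.001 -0.002] ty [ 0.001  1.    -0.001] F [ 3.02 -5.13  3.38] op 0.0162 q [-0.21  0.49  2.   -0.    0.65 -1.78]
0.0331672721896259 -2.634646149918272
scene red 9 [279.9, 189.7] [ 0.4718 -0.0511] 0.0597 -2.67
scene green 17 [304.1, 214.6] [ 0.5721 -0.0484] 0.0531 -0.478
scene orange 1 [288.0, 181.0] [ 0.4942 -0.0403] 0.0348 -2.655
side red 12 [297.8, 236.2] [ 0.4754 -0.0507] 0.0563 -2.647
```

View pics/red.png

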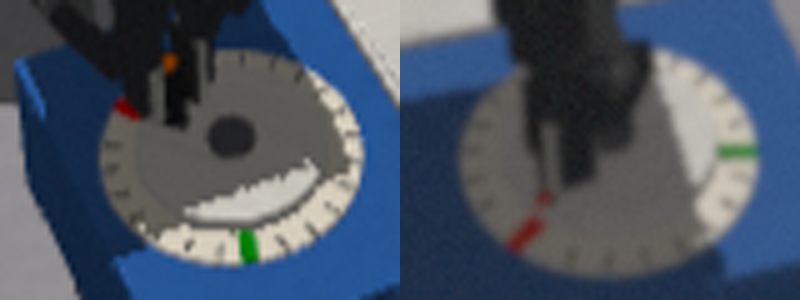

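The side crop shows the red pointer by the knob in line with the red mark. The hand reads -2.635 rad against -2.65, so the red stop is good. Next is counter-clockwise 8.46 rad to green.

Request:
send_rows --pt "1 -14.3 -14.1 0 0 0 0" --pt "1 -34.1 -17.7 0 0 0 0" --pt "1 -52.4 -9.5 0 0 0 0" --pt "1 -62.9 7.6 0 0 0 0" --pt "1 -61.9 27.7 0 0 0 0" --pt "1 -49.8 43.7 0 0 0 0" --pt "1 -30.7 50.0 0 0 0 0" --pt "1 -11.4 44.5 0 0 0 0" --pt "1 1.5 29.0 0 0 0 0" --pt "1 3.3 9.0 0 0 0 0"

```text
time: 9.75
position: [0.492, -0.0307, 0.1047]
orientation: [-0.0, 1.0, 0.0, -0.0]
force: [-0.5, 6.3, 7.7]
opening: 0.0169
```

Request:
send_rows --pt "1 -9.8 -17.6 0 0 0 0" --pt "1 -24.4 -25.8 0 0 0 0" --pt "1 -41.3 -26.0 0 0 0 0" --pt "1 -53.5 -20.3 0 0 0 0" --pt "1 -60.7 -13.1 0 0 0 0" --pt "1 -63.6 -8.4 0 0 0 0" --pt "1 -63.6 -8.4 0 0 0 0"

```text
time: 10.62
position: [0.5564, -0.0391, 0.1046]
orientation: [0.0, 1.0, 0.0, -0.0]
force: [-0.4, -0.6, 8.5]
opening: 0.0172
```

```bash
python3 - <<'E'
from station import robot
from h import *
s,R=state(robot)
d=s['position'][:2]-[.5255,-.0242];print(np.hypot(*d),np.arctan2(d[1],d[0]))
ims=[]
for n,roi in(("scene",(255,170,335,225)),("side",(270,190,360,250))):
    im=robot.get_image(n);P=robot.camera_params(n);b=blobs(im,roi)
    for k in('red','green','orange'):
        for a,c,bb in b[k]:
            p=ray(P,c,.13 if k=='orange' else .087);d=p-[.525,-.024];print(n,k,a,c,p.round(4),np.hypot(*d).round(4),np.arctan2(d[1],d[0]).round(3))
    x0,y0,x1,y1=roi;ims.append(cv2.resize(im[y0:y1,x0:x1,::-1],(400,300),interpolation=cv2.INTER_CUBIC))
cv2.imwrite('pics/green.png',np.concatenate(ims,1))
E
```

```text
t 10.62 p [ 0.5564 -0.0391  0.1046] tx [-1.  0.  0.] ty [0. 1. 0.] F [-0.42 -0.58  8.46] op 0.0172 q [-0.19  0.56  1.85  0.    0.73 -1.76]
0.03427178216405062 -0.45056729224536524
scene red 4 [303.5, 208.5] [ 0.5558 -0.0387] 0.0341 -0.446
scene red 2 [278.5, 189.5] [ 0.4692 -0.0536] 0.0631 -2.654
scene green 15 [304.2, 215.0] [ 0.5733 -0.0489] 0.0543 -0.477
scene orange 2 [303.0, 195.5] [ 0.5533 -0.0379] 0.0315 -0.457
side red 13 [297.7, 236.4] [ 0.475  -0.0511] 0.0568 -2.644
side green 1 [348.0, 220.0] [ 0.5789 -0.0524] 0.0609 -0.485
```

View pics/green.png

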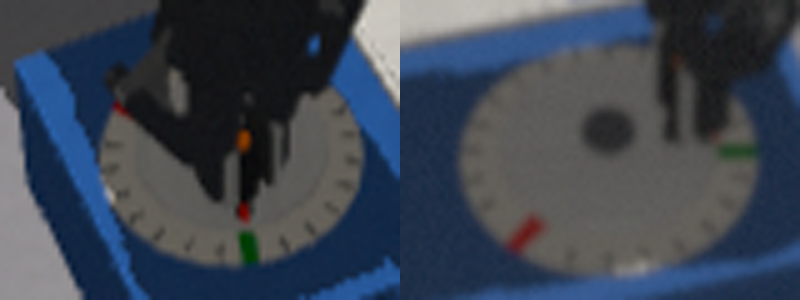

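The scene crop shows the knob pointer at -0.446 rad, which matches the green mark at -0.477 within tolerance. Next is the slow clockwise turn.

```bash
cat >> h.py <<'E'
def tang(robot):
    s,R=state(robot);d=s['position'][:2]-[.5255,-.0242];a=np.arctan2(d[1],d[0]);F=s['force']
    print('ang',a.round(3),'r',np.hypot(*d).round(4),'Fccw',(-F[0]*np.sin(a)+F[1]*np.cos(a)).round(2),'Frad',(F[0]*np.cos(a)+F[1]*np.sin(a)).round(2))
E
python3 - <<'E'
from h import *
arc(-.465,-np.arange(1,11)*.1)
for i in range(17):
    print(i,round(-1.465-.18*i,3),end=' ');arc(-1.465-.18*i,[-.09,-.18])
E
```

```text
[1, np.float64(1.7), np.float64(-3.0), 0, 0, 0, 0], [1, np.float64(3.6), np.float64(-5.7), 0, 0, 0, 0], [1, np.float64(5.9), np.float64(-8.3), 0, 0, 0, 0], [1, np.float64(8.3), np.float64(-10.6), 0, 0, 0, 0], [1, np.float64(11.0), np.float64(-12.7), 0, 0, 0, 0], [1, np.float64(13.9), np.float64(-14.5), 0, 0, 0, 0], [1, np.float64(17.0), np.float64(-16.0), 0, 0, 0, 0], [1, np.float64(20.2), np.float64(-17.2), 0, 0, 0, 0], [1, np.float64(23.4), np.float64(-18.0), 0, 0, 0, 0], [1, np.float64(26.8), np.float64(-18.6), 0, 0, 0, 0], 
0 -1.465 [1, np.float64(3.1), np.float64(-0.2), 0, 0, 0, 0], [1, np.float64(6.1), np.float64(-0.1), 0, 0, 0, 0], 
1 -1.645 [1, np.float64(3.0), np.float64(0.4), 0, 0, 0, 0], [1, np.float64(6.0), np.float64(1.0), 0, 0, 0, 0], 
2 -1.825 [1, np.float64(2.9), np.float64(0.9), 0, 0, 0, 0], [1, np.float64(5.8), np.float64(2.1), 0, 0, 0, 0], 
3 -2.005 [1, np.float64(2.7), np.float64(1.4), 0, 0, 0, 0], [1, np.float64(5.3), np.float64(3.1), 0, 0, 0, 0], 
4 -2.185 [1, np.float64(2.4), np.float64(1.9), 0, 0, 0, 0], [1, np.float64(4.7), np.float64(4.0), 0, 0, 0, 0], 
5 -2
[... 660 characters left out ...]
 0, 0, 0], 
11 -3.445 [1, np.float64(-1.0), np.float64(2.9), 0, 0, 0, 0], [1, np.float64(-2.3), np.float64(5.6), 0, 0, 0, 0], 
12 -3.625 [1, np.float64(-1.5), np.float64(2.6), 0, 0, 0, 0], [1, np.float64(-3.3), np.float64(5.1), 0, 0, 0, 0], 
13 -3.805 [1, np.float64(-2.0), np.float64(2.3), 0, 0, 0, 0], [1, np.float64(-4.2), np.float64(4.5), 0, 0, 0, 0], 
14 -3.985 [1, np.float64(-2.4), np.float64(1.9), 0, 0, 0, 0], [1, np.float64(-4.9), np.float64(3.6), 0, 0, 0, 0], 
15 -4.165 [1, np.float64(-2.7), np.float64(1.5), 0, 0, 0, 0], [1, np.float64(-5.5), np.float64(2.7), 0, 0, 0, 0], 
16 -4.345 [1, np.float64(-2.9), np.float64(1.0), 0, 0, 0, 0], [1, np.float64(-5.9), np.float64(1.7), 0, 0, 0, 0],
```

Request:
send_rows --pt "1 1.7 -3.0 0 0 0 0" --pt "1 3.6 -5.7 0 0 0 0" --pt "1 5.9 -8.3 0 0 0 0" --pt "1 8.3 -10.6 0 0 0 0" --pt "1 11.0 -12.7 0 0 0 0" --pt "1 13.9 -14.5 0 0 0 0" --pt "1 17.0 -16.0 0 0 0 0" --pt "1 20.2 -17.2 0 0 0 0" --pt "1 23.4 -18.0 0 0 0 0" --pt "1 26.8 -18.6 0 0 0 0" --force 20

```text
time: 11.98
position: [0.53, -0.058, 0.1047]
orientation: [0.0, 1.0, 0.0, 0.001]
force: [1.2, -0.7, 6.4]
opening: 0.0168
```

```bash
python3 -c "
from station import robot
from h import *
tang(robot)"
```

```text
t 11.97 p [ 0.53   -0.058   0.1047] tx [-1.     0.001 -0.001] ty [0.001 1.    0.   ] F [ 1.19 -0.74  6.38] op 0.0168 q [-0.23  0.53  1.91  0.    0.7  -1.8 ]
ang -1.437 r 0.0341 Fccw 1.08 Frad 0.9
```

Request:
send_rows --pt "1 3.1 -0.2 0 0 0 0" --pt "1 6.1 -0.1 0 0 0 0"

```text
time: 12.22
position: [0.5239, -0.0581, 0.1047]
orientation: [0.0, 1.0, 0.0, 0.001]
force: [2.8, -0.8, 7.0]
opening: 0.0168
```

Request:
send_rows --pt "1 3.0 0.4 0 0 0 0" --pt "1 6.0 1.0 0 0 0 0"

```text
time: 12.48
position: [0.5181, -0.0572, 0.1047]
orientation: [0.0, 1.0, -0.0, 0.001]
force: [2.9, -0.4, 6.5]
opening: 0.0167
```

Request:
send_rows --pt "1 2.9 0.9 0 0 0 0" --pt "1 5.8 2.1 0 0 0 0"

```text
time: 12.72
position: [0.512, -0.055, 0.1047]
orientation: [0.0, 1.0, -0.0, 0.001]
force: [2.9, -1.5, 7.1]
opening: 0.0166
```

Request:
send_rows --pt "1 2.7 1.4 0 0 0 0" --pt "1 5.3 3.1 0 0 0 0"

```text
time: 12.98
position: [0.5069, -0.0521, 0.1047]
orientation: [0.0, 1.0, -0.0, 0.001]
force: [3.1, -3.0, 6.2]
opening: 0.0169
```

Request:
send_rows --pt "1 2.4 1.9 0 0 0 0" --pt "1 4.7 4.0 0 0 0 0"

```text
time: 13.22
position: [0.502, -0.0479, 0.1046]
orientation: [0.0, 1.0, -0.0, 0.0]
force: [1.6, -0.3, 6.8]
opening: 0.0165
```

Request:
send_rows --pt "1 2.0 2.3 0 0 0 0" --pt "1 3.9 4.7 0 0 0 0"

```text
time: 13.48
position: [0.4982, -0.0433, 0.1047]
orientation: [0.0, 1.0, -0.0, 0.001]
force: [2.0, -3.2, 6.2]
opening: 0.0165
```

Request:
send_rows --pt "1 1.6 2.6 0 0 0 0" --pt "1 3.0 5.3 0 0 0 0"

```text
time: 13.72
position: [0.495, -0.0379, 0.1046]
orientation: [0.0, 1.0, -0.0, 0.0]
force: [0.5, -2.0, 7.1]
opening: 0.0163
```

Request:
send_rows --pt "1 1.1 2.9 0 0 0 0" --pt "1 2.0 5.8 0 0 0 0"

```text
time: 13.98
position: [0.493, -0.0322, 0.1046]
orientation: [0.0, 1.0, -0.0, 0.0]
force: [1.1, -2.4, 7.1]
opening: 0.0169
```

Request:
send_rows --pt "1 0.6 3.0 0 0 0 0" --pt "1 0.9 6.0 0 0 0 0"

```text
time: 14.22
position: [0.492, -0.0261, 0.1046]
orientation: [0.0, 1.0, -0.0, 0.0]
force: [0.4, -0.6, 7.4]
opening: 0.0167
```

Request:
send_rows --pt "1 0 3.1 0 0 0 0" --pt "1 -0.2 6.1 0 0 0 0"

```text
time: 14.48
position: [0.4921, -0.0199, 0.1046]
orientation: [0.0, 1.0, 0.0, 0.0]
force: [-0.4, -1.4, 8.4]
opening: 0.0166
```

Request:
send_rows --pt "1 -0.5 3.0 0 0 0 0" --pt "1 -1.3 6.0 0 0 0 0"

```text
time: 14.72
position: [0.4933, -0.0141, 0.1046]
orientation: [-0.0, 1.0, -0.0, -0.0]
force: [-1.4, -6.1, 8.9]
opening: 0.0168
```

Request:
send_rows --pt "1 -0.15 0.5 0 0 0 0" --pt "1 -0.3 1.0 0 0 0 0"

```text
time: 14.98
position: [0.4934, -0.0135, 0.1046]
orientation: [-0.0, 1.0, -0.0, -0.0]
force: [-2.8, -8.1, 8.5]
opening: 0.0164
```

Resistance jumped to about 8.6 N and the dial no longer follows, so this is the dead stop. It is about 3.0 rad clockwise of green, inside the expected range. I'll release the knob, lift and go to the cover knob.

Request:
send_rows --pt "1 0.2 -0.8 0 0 0 0" --pt "0.3 0.2 -0.8 0 0 0 0" --pt "0.1 0.2 -0.8 0 0 0 0" --pt "0.1 0.2 -0.8 0 0 0 0" --pt "0.1 0.2 -0.8 -20 0 0 0" --pt "0.1 0.2 -0.8 -50 0 0 0" --pt "0.1 0.2 -0.8 -100 0 0 0" --pt "0.1 0.2 -0.8 -150 0 0 0" --pt "0.1 0.2 -0.8 -180 0 0 0" --pt "0.1 0.2 -0.8 -180 0 0 0"

```text
time: 16.23
position: [0.4938, -0.0142, 0.2862]
orientation: [0.0, 1.0, -0.0, 0.002]
force: [-0.2, -0.2, -0.5]
opening: 0.0385
```

```bash
python3 - <<'E'
from station import robot
from h import *
s,R=state(robot);P=robot.camera_params('wrist');im=robot.get_image('wrist')
cv2.imwrite('pics/w2.png',im[:,:,::-1])
b=blobs(im,(0,0,640,290))
for k in b:
    z={'red':.087,'green':.087,'orange':.13,'white':.09,'black':.112,'blue':.085}[k]
    for a,c,bb in b[k]: print(k,a,c,bb,ray(P,c,z).round(4))
E
```

```text
t 16.23 p [ 0.4938 -0.0142  0.2862] tx [-1.     0.001 -0.004] ty [ 0.001  1.    -0.   ] F [-0.17 -0.21 -0.55] op 0.0385 q [-0.16  0.24  1.8   0.    1.1  -1.73]
red 124 [285.0, 155.1] [278, 147, 14, 17] [ 0.4757 -0.0504]
red 19 [321.5, 162.2] [320, 160, 4, 6] [ 0.4828 -0.0146]
green 71 [288.6, 248.2] [284, 242, 10, 13] [ 0.576  -0.0499]
white 11689 [466.2, 185.7] [383, 122, 166, 168] [0.5061 0.1302]
white 2524 [293.1, 228.5] [250, 156, 109, 103] [ 0.5521 -0.0442]
white 1411 [577.2, 219.6] [553, 198, 45, 50] [0.5425 0.2494]
black 597 [474.2, 191.1] [459, 178, 32, 27] [0.5055 0.1289]
black 390 [311.4, 205.7] [301, 195, 22, 22] [ 0.5198 -0.0242]
black 356 [369.7, 275.6] [364, 256, 16, 34] [0.5949 0.0345]
blue 17081 [335.9, 178.4] [232, 90, 322, 200] [ 4.997e-01 -1.000e-04]
blue 5853 [442.9, 259.1] [387, 224, 118, 66] [0.5901 0.1175]
blue 1 [462.0, 194.0] [462, 194, 1, 1] [0.5163 0.1291]
```

View pics/w2.png

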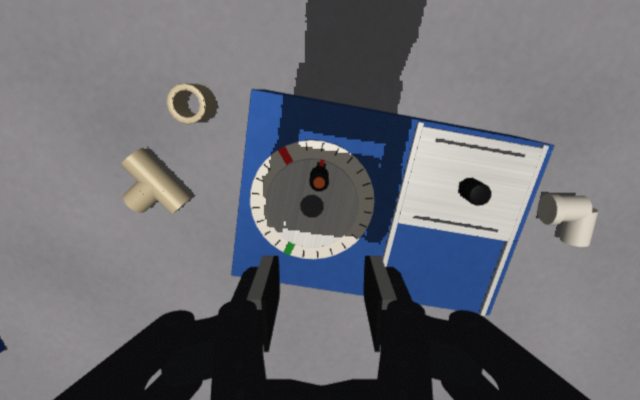

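The wrist view shows the dial knob near (319,180), the cover knob at (474,191) giving (0.506,0.130), and the fittings undisturbed.

Request:
send_rows --pt "-0.15 -4 48 0 0 0 0" --pt "-0.15 -8 96 20 0 0 0" --pt "-0.15 -12 144 60 0 0 0" --pt "-0.15 -12 144 110 0 0 0" --pt "-0.15 -12 144 150 0 0 0" --pt "-0.15 -12 144 170 0 0 0" --pt "-0.15 -12 144 186 0 0 0" --pt "-0.15 -12 144 186 0 0 0"

```text
time: 17.27
position: [0.5042, 0.1296, 0.0963]
orientation: [0.0, 1.0, -0.0, -0.002]
force: [-0.0, -1.2, 0.2]
opening: 0.0486
```

Request:
send_rows --force 40 --pt "0.5 0 0 0 0 0 0" --pt "1 0 0 0 0 0 0" --pt "1 0 0 0 0 0 0" --pt "1 0 0 0 0 0 0" --pt "1 -2.5 -0.4 0 0 0 0" --pt "1 -5 -0.9 0 0 0 0" --pt "1 -5 -0.9 0 0 0 0"

```text
time: 18.15
position: [0.5115, 0.1311, 0.0991]
orientation: [0.001, 1.0, 0.002, 0.002]
force: [2.9, 21.1, -3.7]
opening: 0.0206
```

Request:
send_rows --pt "1 -5 0.5 0 0 0 0" --pt "1 -10 -0.5 0 0 0 0" --pt "1 -15 -1.5 0 0 0 0" --pt "1 -15 -1.5 0 0 0 0"

```text
time: 18.65
position: [0.5264, 0.1286, 0.0991]
orientation: [0.001, 1.0, 0.001, 0.001]
force: [3.4, 11.3, -3.0]
opening: 0.0205
```

```bash
python3 - <<'E'
from station import robot
from h import *
state(robot)
ims=[]
for n,roi in(("scene",(300,140,410,222)),("side",(245,145,355,227))):
    im=robot.get_image(n)
    x0,y0,x1,y1=roi;ims.append(cv2.resize(im[y0:y1,x0:x1,::-1],(400,300),interpolation=cv2.INTER_CUBIC))
cv2.imwrite('pics/cov.png',np.concatenate(ims,1))
E
```

```text
t 18.65 p [0.5264 0.1286 0.0991] tx [-1.     0.001 -0.003] ty [0.001 1.    0.002] F [ 3.38 11.29 -2.96] op 0.0205 q [ 0.12  0.55  1.9   0.    0.69 -1.45]
```

View pics/cov.png

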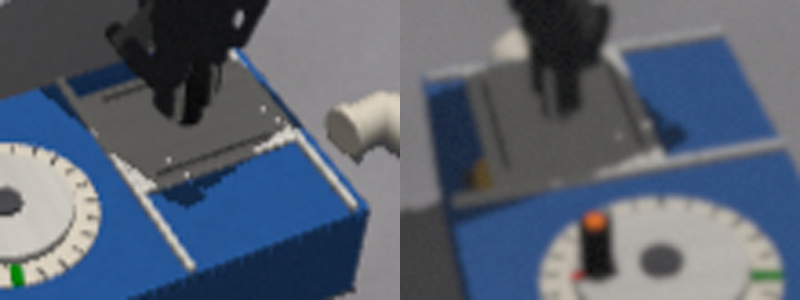

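The crops show the cover sliding open, with a gap on the closed side, so the lock is released. I continue to full travel.

Request:
send_rows --pt "1 -9 -0.7 0 0 0 0" --pt "1 -18 -2.3 0 0 0 0" --pt "1 -27 -3.9 0 0 0 0" --pt "1 -36 -5.5 0 0 0 0" --pt "1 -45 -7.1 0 0 0 0" --pt "1 -52 -8.3 0 0 0 0" --pt "1 -59 -9.5 0 0 0 0" --pt "1 -63 -10.2 0 0 0 0" --pt "1 -66 -10.8 0 0 0 0" --pt "1 -66 -10.8 0 0 0 0"

```text
time: 20.0
position: [0.5922, 0.117, 0.0991]
orientation: [0.001, 1.0, 0.0, 0.001]
force: [1.2, 5.9, 0.8]
opening: 0.0203
```

Request:
send_rows --pt "1 -1.5 0 0 0 0 0" --pt "0.5 -1.5 0.5 0 0 0 0" --pt "0 -1.5 0.5 0 0 0 0" --pt "-0.2 -1.5 0.5 0 0 0 0" --pt "-0.2 -1.5 0.5 0 0 0 0" --pt "-0.2 -1.5 0.5 -20 0 0 0" --pt "-0.2 -1.5 0.5 -60 0 0 0" --pt "-0.2 -1.5 0.5 -110 0 0 0" --pt "-0.2 -1.5 0.5 -170 0 0 0" --pt "-0.2 -1.5 0.5 -170 0 0 0"

```text
time: 21.25
position: [0.5943, 0.1171, 0.2729]
orientation: [0.0, 1.0, 0.0, 0.004]
force: [-0.6, -1.2, -0.9]
opening: 0.0512
```

```bash
python3 - <<'E'
from station import robot
from h import *
state(robot);P=robot.camera_params('wrist');im=robot.get_image('wrist')
cv2.imwrite('pics/w3.png',im[:,:,::-1])
for a,c,bb in blobs(im,(0,0,640,255))['black']: print(a,c,bb,ray(P,c,.112).round(4))
E
```

```text
t 21.25 p [0.5943 0.1171 0.2729] tx [-1.     0.001 -0.008] ty [0.001 1.    0.001] F [-0.63 -1.18 -0.86] op 0.0512 q [ 0.09  0.42  1.56  0.    1.15 -1.48]
9684 [333.5, 71.2] [267, 11, 142, 123] [0.5017 0.1267]
568 [320.9, 181.3] [309, 167, 25, 29] [0.5936 0.1163]
550 [157.0, 59.4] [135, 46, 38, 27] [ 0.4926 -0.0149]
```

View pics/w3.png

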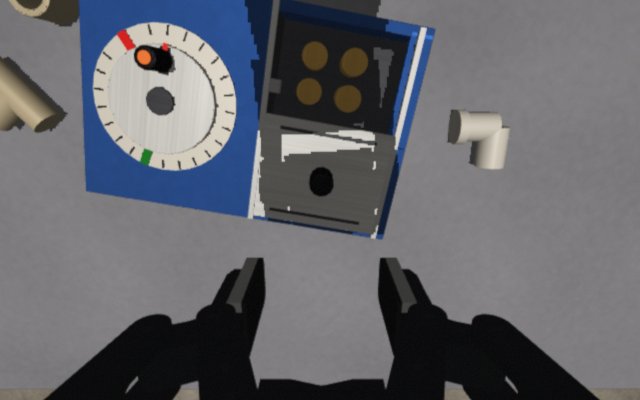

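The hatch is fully open: the cover knob at (321,181) gives about 89 mm of travel. The hand is clear.

```bash
python3 -c "
from station import robot
print(robot.job_done())"
```

```text
the job is handed in; nothing more can be done
None
```

The lockbox is open and I handed the job in at about 21 s of the 72 s allowed.

- **Red stop:** I cranked the dial about 3.4 turns clockwise and stopped at red, with the hand at -2.635 rad and the mark at about -2.65 rad.
- **Green stop:** I turned 8.46 rad counter-clockwise, past green once and stopping there the second time. The knob's pointer was at -0.45 rad and the mark at about -0.48 rad, 0.03 rad past the mark and within tolerance.
- **Last stop:** I turned slowly clockwise until the dial stopped dead, about 3.0 rad past green. The peak force I read at the knob was about 8.6 N. That is slightly over the advised 6 to 8 N, but below the 12 N at which the dial slips. I could not read the slip joint directly.
- **Cover:** The last wrist picture put the cover at about 89 mm of its 90 mm travel, with the gripper open and raised clear. While gripping the cover knob, a sideways force of up to 21 N showed because the hand was about a millimetre off. I moved the hand and the force fell.
- **Loose fittings:** They appeared unmoved in the pictures, but I did not measure their positions.

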